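Find the rocking cover on the sample case and press it home

TASK

One of the four orange covers on the grey sample case is not fully home and rocks when it is pressed near an edge; the other three sit firm, and they all look alike. Press on the covers near their edges with the shut fingertips until one rocks, then press that one down in the middle until it sits home and level, and finish while still holding it down with the fingertips. Do not grip or lift a cover, and leave the tape roll, the marker and the card box alone.

Things in the scene. Friction and masses are not known exactly. Their poses are not given: they have to be found in the camera images.
- case: Grey plastic sample case, 186 x 186 mm, 30 mm high, fixed to the table. It has two by two square wells, 81 mm wide, with walls 8 mm thick. Origin at the centre of its underside, z up, sides along x and y. The well centres lie 44.5 mm from its centre along x and y.
- cover_1: Orange plastic cover, fixed to nothing, 76 x 76 x 12 mm, one of four alike, in the well at x -44.5, y +44.5 mm of the case. Origin: centre of its underside, z up. Each has a round white disc (34 mm) in the middle of its flat top, and 2.5 mm of play each side. 65 to 105 g.
- cover_2: Orange plastic cover, fixed to nothing, 76 x 76 x 12 mm, one of four alike, in the well at x -44.5, y -44.5 mm of the case. Origin: centre of its underside, z up. At the start all four undersides are 24 mm and all tops 36 mm above the table; the wells are not equally deep, so height does not tell which is loose. Any may be.
- cover_3: Orange plastic cover, fixed to nothing, 76 x 76 x 12 mm, one of four alike, in the well at x +44.5, y +44.5 mm of the case. Origin: centre of its underside, z up. A firm cover does not give. The loose one stands on a catch 12 mm wide under its middle: under a push of 1 to 3 N, 28 mm off its middle, it tips 0.12 rad to the finger (that spot sinks 2 to 3 mm, the far edge rises 5) and falls back when let go.
- cover_4: Orange plastic cover, fixed to nothing, 76 x 76 x 12 mm, one of four alike, in the well at x +44.5, y -44.5 mm of the case. Origin: centre of its underside, z up. Pressing the middle of the loose one with over 8 N (10 to 20 is fine) pushes its stiff, springless catch down 4 mm; then it sits firm and level and stays there.
- tape: Small roll of white paper tape lying flat, 60 mm across, 13 mm high; a bystander. Origin at the centre of its underside.
- marker: Red and white marker lying down, 132 mm long (along its y), 17 mm thick; a bystander. Origin at its middle, on the table.
- card_box: Closed card box, dark top and pale sides, 58 x 96 x 31 mm (x, y, z); a bystander. Origin at the centre of its underside.
Things that resemble listed ones, but are neither listed nor needed, are in the scene too. Leave any purple or yellow look-alike of the cover_4 alone.

How it is judged (in metres and radians):
On the way:
1. the loose cover is made to rock: a cover tilts by more than 0.05 rad (about 3 degrees) under the fingers (((angle between cover_1's own z axis and vertical above 0.05 rad and contact force between the fingers and cover_1 above 0.05 N) or (angle between cover_2's own z axis and vertical above 0.05 rad and contact force between the fingers and cover_2 above 0.05 N) or (angle between cover_3's own z axis and vertical above 0.05 rad and contact force between the fingers and cover_3 above 0.05 N) or (angle between cover_4's own z axis and vertical above 0.05 rad and contact force between the fingers and cover_4 above 0.05 N))), for 0.05 s.
At the end, for the whole second after the job is handed in: One cover is home (underside less than 21.5 mm above that of the case; 24 at the start, 20 when home) and the fingers press on that same cover with over 1.5 N. All four covers are in their wells (underside below 26 mm) and within 0.025 rad of level (((z of cover_1 in the frame of case below 0.0215 m and contact force between the fingers and cover_1 above 1.5 N) or (z of cover_2 in the frame of case below 0.0215 m and contact force between the fingers and cover_2 above 1.5 N) or (z of cover_3 in the frame of case below 0.0215 m and contact force between the fingers and cover_3 above 1.5 N) or (z of cover_4 in the frame of case below 0.0215 m and contact force between the fingers and cover_4 above 1.5 N)) and angle between each of cover_1, cover_2, cover_3, cover_4's own z axis and vertical below 0.025 rad and z of each of cover_1, cover_2, cover_3, cover_4 in the frame of case below 0.026 m); the arm keeps its last pose, push and grip.
It fails at once if a cover is lifted (its underside more than 36 mm above the underside of the case) (z of any of cover_1, cover_2, cover_3, cover_4 in the frame of case above 0.036 m).
It fails at once if the tape roll, the marker or the card box is moved by more than 30 mm (distance of any of tape, marker, card_box from where it was at the start of the episode above 0.03 m).
It also fails if it takes over 43 s, if anything falls off the work surface, if the arm or the gripper's body presses on something with over 40 N, if the wrist force passes 120 N, or if a joint passes its speed limit or range.

ROBOT

A 7-joint arm with a two-finger parallel gripper is mounted at the origin on a cart in front of the work surface, level with it; the furniture and walls round the work are solid. World frame = base frame: x ahead of the robot, y to its left, z up, the work surface at z = 0. Lengths are in m, angles in degrees, forces in N, time in s.
With the tool pointing down it reaches from about 0.425 to 0.875 m from the base axis. Payload 4.7 kg.
Tool frame: the origin (TCP) lies at the very end of the fingers, on their centre line; the grasp point (between the pads) lies 19 mm behind it; z points along the fingers, y is the line along which they close (so a half turn about z gives the same grasp; the last joint's range is limited). The gripper opens to 87 mm and grips with 3 to 60 N. Pads are 19 mm wide; open, the fingers measure 117 mm over their backs; the gripper's body (75 mm by 190 mm) begins 51 mm behind the grasp point.
Start: joints at [-72.703, 18.392, -4.016, 83.108, 1.295, 78.541, -3.26], TCP at [0.185, 0.623, 0.223] pointing down, gripper open.
Joint ranges: [-163.93, 163.93], [-17.29, 119.83], [-79.2, 71.16], [3.27, 140.29], [-89.18, 269.18], [5.43, 117.66], [-154.24, 154.24]. Speed limits (degrees/s): [147.25, 147.25, 180, 180, 180, 180, 180].

INTERFACE

Orientations are given as [roll, pitch, yaw] about the fixed x, y, z axes, in that order (R = Rz(yaw) Ry(pitch) Rx(roll)).
In Python, from cell import get_obs, eyes, env gives the robot as it stands.
- The arm moves only by the tool servo_tool, never from a script. Its argument "series" is a list that holds one entry, the list of rows, each a list of 7 numbers: the shift along the tool's x, y, z in units of 300 mm (1.0 is 300 mm), then the turn, a rotation vector about the tool's x, y, z in units of pi rad (1.0 is pi rad), then the opening, from 0 (shut) to 1 (fully open). In form: [[[tx, ty, tz, wx, wy, wz, gripper], ...]]. A call has 1 to 12 rows; each row is the pose to reach, as a shift and turn from the pose commanded when the call began, along the tool's axes at that moment, turning the shorter way round; what a row does not reach only later rows make up. A row lasts 1/12 s, in which the tool goes at most 41.7 mm and 7.16 degrees, less where a joint would pass 70% of its speed; a pose out of reach is approached as far as the arm can. A call with a number of a shift or a turn outside -1 to 1 is refused whole. A call with a gripper value outside its range is refused whole. The fingers move at their own pace and stop on an object; "grip_force" is the grip in N (left out, the last holds). Time passes only in rows, so rows that repeat a pose let the fingers close. It gives the time, the measured TCP pose, the force, the opening and the grip force at its end, in the units of the state.
- get_obs(): the state, without advancing time (a new reading comes with each control period).
- eyes.read_camera(name): name is "scene" or "side" or "wrist"; returns a dict with "frame" (400x640x3 uint8, red, green, blue), "depth" (400x640 float32, m along the optical axis (not along the pixel's ray), 0 where there is no reading), "fx", "fy", "cx", "cy" (pixels), "origin" and "rotation" of the camera in the world; the wrist camera has in their place "mount" (4x4, takes a point from camera to tool coordinates, whose origin is the TCP and whose axes are the flange's). Camera axes: x right, y down, z forward; pixel columns grow to the right and rows downward; lengths in m; the calibration is good to about 2 mm. A picture is of the moment at which its call begins: read the wrist's pose just before it.
- env.sign_off(): hands the job in; it is judged then, once.
The state is a dict: "time_s": time; "qpos": joint angles; "joint_velocities": joint speeds; "effort": joint torques, N m; "tool_pos": TCP position; "tool_rot": TCP orientation; "force": force on the tool from outside, world axes, zero at the start; "wrist_torque": the same for the moment, N m; "grip_width": finger opening in m; "grasp_force": force on a finger pad.
Only numpy, scipy, OpenCV 4.12 (cv2) and the standard library are available. Lean on these libraries where they do the work, as an engineer would, in place of code of your own. Each camera call takes 0.05 s, during which the arm holds its last target. There are 200 camera calls.

## Working session

There is one attempt and no reset: what is moved stays moved. The work goes in short steps, Python scripts to look and compute and a tool call to move; the robot and the scene stay as the last step left them, time stands still between calls to the robot, and variables do not carry over. Pictures are saved under pics/ and viewed, at most 10 in all, crops included, and the job is handed in when it is done.

Besides the shell and the picture viewer there is one more tool, called after ">>>" as name(argument=value, ...) on one line, values as JSON. servo_tool: Moves the arm, as the interface text tells. Shifts and turns lie within -1 to 1; 1 stands for 300 mm of shift or pi rad of turn. Its arguments: {"type":"object","properties":{"series":{"type":"array"},"grip_force":{"type":"number"}},"required":["series"]}

```bash
mkdir -p pics; ls
python3 - <<'E'
from cell import get_obs, eyes, env
import cv2,numpy as np
o=get_obs();print({k:np.round(o[k],4).tolist() for k in o})
for n in("scene","side"):
    c=eyes.read_camera(n);cv2.imwrite(f"pics/{n}0.png",c["frame"][:,:,::-1]);np.savez(f"{n}0.npz",**c)
    print(n,c["origin"],np.round(c["rotation"],3).tolist(),c["fx"])
E
```

```text
pics
{'time_s': 0.0, 'qpos': [-72.7024, 18.4403, -4.016, 83.1759, 1.296, 78.5429, -3.2612], 'joint_velocities': [0.0373, 0.0194, 0.0566, -0.0175, -0.1282, 0.056, 0.1128], 'effort': [0.0002, -49.1287, -0.4039, -31.2536, -0.0639, 0.0433, 0.0002], 'tool_pos': [0.1844, 0.6227, 0.2214], 'tool_rot': [-179.8862, 0.0067, 163.5116], 'force': [0.1703, -0.4617, -0.6496], 'wrist_torque': [-0.0277, -0.091, -0.0843], 'grasp_force': 0.0, 'grip_width': 0.087}
scene [ 0.17459093 -0.43136685  0.50703566] [-121.295, -0.729, -33.943] 369.87997961831644
side [ 0.20497858 -0.39581367  0.72053841] [-134.807, -0.177, -36.038] 519.5823736060669
```

View pics/scene0.png

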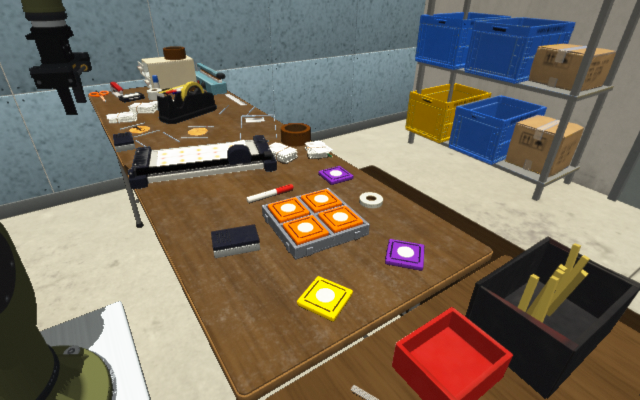

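The scene view shows the case with four orange covers (discs near (289,208), (320,199), (341,217), (306,228)). The purple look-alikes are at (336,174) and (405,253), and the yellow one is at (325,297). I'll fit the case from depth and check it in an enlarged side crop.

```bash
cat > h.py <<'E'
import numpy as np,cv2
from scipy.spatial.transform import Rotation as Ro
def world(c):
    v,u=np.mgrid[0:400,0:640];d=c["depth"]
    p=np.stack([(u-c["cx"])/c["fx"]*d,(v-c["cy"])/c["fy"]*d,d],-1)
    return p@Ro.from_euler("xyz",c["rotation"],degrees=True).as_matrix().T+c["origin"]
E
python3 - <<'E'
from h import *
for n in("scene","side"):
    c=dict(np.load(f"{n}0.npz"));W=world(c)
    hsv=cv2.cvtColor(c["frame"],cv2.COLOR_RGB2HSV)
    m=((hsv[...,0]>4)&(hsv[...,0]<18)&(hsv[...,1]>190)&(hsv[...,2]>150)&(c["depth"]>0)&(abs(W[...,2]-.033)<.02)).astype(np.uint8)
    k,l,s,ce=cv2.connectedComponentsWithStats(m)
    pts=[]
    for i in range(1,k):
        if s[i,4]>80:
            P=W[l==i];print(n,ce[i].round(),s[i,4],np.median(P,0).round(4),P.min(0).round(3),P.max(0).round(3));
            # minAreaRect
            print(cv2.minAreaRect((P[:,:2]*1000).astype(np.float32)))
    f=cv2.cvtColor(c["frame"],cv2.COLOR_RGB2BGR)
    if n=="side":
        ys,xs=np.nonzero(m);y0,x0=int(np.median(ys))-90,int(np.median(xs))-130;y0=max(y0,0);x0=max(x0,0)
        print(x0,y0);cv2.imwrite("pics/sidecrop.png",cv2.resize(f[y0:y0+190,x0:x0+260],None,fx=3,fy=3,interpolation=cv2.INTER_CUBIC))
E
```

```text
scene [321. 201.] 412 [0.6107 0.1917 0.0366] [0.576 0.164 0.028] [0.655 0.245 0.039]
((616.0089721679688, 203.6582489013672), (75.14187622070312, 75.46929168701172), 84.18896484375)
scene [288. 210.] 446 [0.5231 0.1992 0.0366] [0.488 0.172 0.029] [0.568 0.251 0.04 ]
((527.724609375, 212.65016174316406), (77.51610565185547, 75.5196533203125), 85.13287353515625)
scene [340. 219.] 497 [0.603  0.1037 0.0365] [0.569 0.075 0.029] [0.646 0.156 0.04 ]
((607.98291015625, 115.32611846923828), (76.34429168701172, 74.8445053100586), 84.6220703125)
scene [305. 230.] 551 [0.5159 0.1107 0.0366] [0.48  0.082 0.027] [0.559 0.163 0.039]
((519.2191162109375, 122.79219055175781), (76.5325698852539, 74.87429809570312), 85.14456939697266)
side [304. 196.] 114 [0.5869 0.1708 0.0334] [0.578 0.164 0.029] [0.647 0.238 0.037]
((597.6966552734375, 185.81820678710938), (47.39985275268555, 96.87967681884766), 41.525840759277344)
side [263. 214.] 119 [0.5064 0.1784 0.033 ] [0.488 0.173 0.028] [0.56  0.248 0.04 ]
((509.74530029296875, 195.09371948242188), (49.17860794067383, 97.5633773803711), 41.257450103759766)
side [329. 227.] 124 [0.5812 0.0819 0.0334] [0.569 0.076 0.029] [0.64  0.149 0.037]
((589.349853515625, 96.80846405029297), (48.8565788269043, 96.63650512695312), 41.643341064453125)
side [286. 246.] 127 [0.4941 0.0905 0.033 ] [0.48  0.083 0.028] [0.551 0.16  0.037]
((501.0548095703125, 105.85325622558594), (50.35533142089844, 98.75985717773438), 41.04158020019531)
165 131
```

View pics/sidecrop.png

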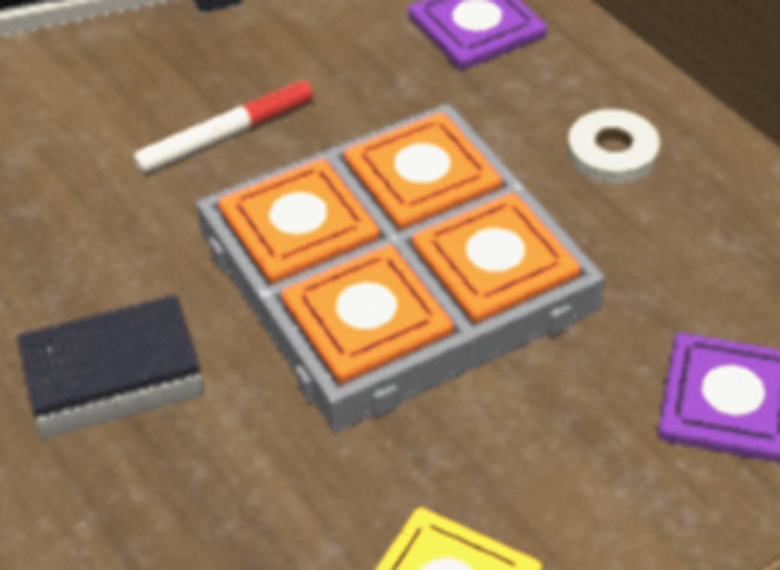

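All four covers measure about 76 x 76 mm, with tops at 36 mm and a pitch of about 88.6 mm. Only the orange ones in the grey case fit; the two purple ones and the yellow one lie on the table. Centres in mm: A (528,212), B (616,203.5), C (519,123), D (608,115), with case yaw about -5.5°. Next: shut the fingers, align the yaw and go over A's inner edge.

>>> servo_tool(series=[[[-0.79, -0.485, 0, 0, 0, -0.0615, 0], [-0.79, -0.485, 0, 0, 0, -0.0615, 0], [-0.79, -0.485, 0, 0, 0, -0.0615, 0], [-0.79, -0.485, 0, 0, 0, -0.0615, 0], [-0.79, -0.485, 0, 0, 0, -0.0615, 0], [-0.79, -0.485, 0, 0, 0, -0.0615, 0], [-0.79, -0.485, 0, 0, 0, -0.0615, 0], [-0.79, -0.485, 0, 0, 0, -0.0615, 0], [-0.79, -0.485, 0, 0, 0, -0.0615, 0], [-0.79, -0.485, 0, 0, 0, -0.0615, 0]]], grip_force=10)

```text
time_s: 0.93
tool_pos: [0.3697, 0.417, 0.2223]
tool_rot: [180.0, -0.1, 174.6]
force: [-0.5, -0.3, -0.4]
grip_width: 0.0282
grasp_force: 0.0
```

>>> servo_tool(series=[[[-0.683, -0.6285, 0, 0, 0, 0, 0], [-0.683, -0.6285, 0, 0, 0, 0, 0], [-0.683, -0.6285, 0, 0, 0, 0, 0], [-0.683, -0.6285, 0, 0, 0, 0, 0], [-0.683, -0.6285, 0, 0, 0, 0, 0], [-0.683, -0.6285, 0, 0, 0, 0, 0], [-0.683, -0.6285, 0.57, 0, 0, 0, 0], [-0.683, -0.6285, 0.57, 0, 0, 0, 0], [-0.683, -0.6285, 0.57, 0, 0, 0, 0], [-0.683, -0.6285, 0.57, 0, 0, 0, 0], [-0.683, -0.6285, 0.57, 0, 0, 0, 0], [-0.683, -0.6285, 0.57, 0, 0, 0, 0]]])

```text
time_s: 1.93
tool_pos: [0.5537, 0.2098, 0.0484]
tool_rot: [-179.8, -0.4, 174.7]
force: [-0.5, 0.1, 0.4]
grip_width: 0.0004
grasp_force: 0.0
```

Run:
```python
from cell import get_obs, eyes, env
import cv2,numpy as np
o=get_obs();print(o["tool_pos"],o["force"],o["grip_width"])
c=eyes.read_camera("side");f=c["frame"][131:321,165:425,::-1]
cv2.imwrite("pics/s1.png",cv2.resize(f,None,fx=3,fy=3,interpolation=cv2.INTER_CUBIC))
```

```text
[0.55369372 0.20982538 0.04837008] [-0.49252389  0.10988742  0.38398466] 0.0004498997372042038
```

View pics/s1.png

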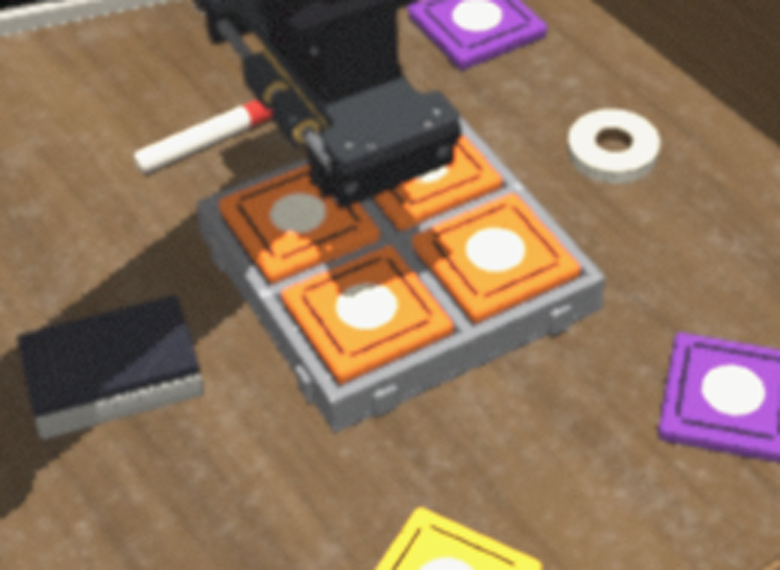

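The fingertips are over A's right edge, near pixel (380,190) of the crop. I'll lower them slowly.

>>> servo_tool(series=[[[0, 0, 0.02, 0, 0, 0, 0], [0, 0, 0.034, 0, 0, 0, 0], [0, 0, 0.036, 0, 0, 0, 0], [0, 0, 0.038, 0, 0, 0, 0], [0, 0, 0.04, 0, 0, 0, 0], [0, 0, 0.042, 0, 0, 0, 0], [0, 0, 0.042, 0, 0, 0, 0], [0, 0, 0.042, 0, 0, 0, 0]]])

```text
time_s: 2.65
tool_pos: [0.5568, 0.2094, 0.0392]
tool_rot: [180.0, 0.0, 174.6]
force: [0.2, -0.2, 0.2]
grip_width: 0.0006
grasp_force: 0.0
```

>>> servo_tool(series=[[[0, 0, 0.008, 0, 0, 0, 0], [0, 0, 0.01, 0, 0, 0, 0], [0, 0, 0.0115, 0, 0, 0, 0], [0, 0, 0.013, 0, 0, 0, 0], [0, 0, 0.0145, 0, 0, 0, 0], [0, 0, 0.015, 0, 0, 0, 0], [0, 0, 0.015, 0, 0, 0, 0]]])

```text
time_s: 3.23
tool_pos: [0.557, 0.2095, 0.0364]
tool_rot: [180.0, 0.0, 174.6]
force: [-3.9, -1.5, 11.4]
grip_width: 0.0007
grasp_force: 6.0
```

A is firm: 11 N at z = 36.4 mm with no give. Next, B's near edge.

>>> servo_tool(series=[[[0, 0, -0.03, 0, 0, 0, 0], [-0.02, 0, -0.03, 0, 0, 0, 0], [-0.104, -0.002, -0.03, 0, 0, 0, 0], [-0.104, -0.002, -0.03, 0, 0, 0, 0], [-0.104, -0.002, -0.012, 0, 0, 0, 0], [-0.104, -0.002, -0.008, 0, 0, 0, 0], [-0.104, -0.002, -0.005, 0, 0, 0, 0], [-0.104, -0.002, -0.003, 0, 0, 0, 0], [-0.104, -0.002, -0.001, 0, 0, 0, 0], [-0.104, -0.002, 0, 0, 0, 0, 0], [-0.104, -0.002, 0, 0, 0, 0, 0]]])

```text
time_s: 4.15
tool_pos: [0.5881, 0.2055, 0.0364]
tool_rot: [180.0, 0.1, 174.6]
force: [-1.7, -2.5, 12.6]
grip_width: 0.0005
grasp_force: 6.3
```

B is firm. Next, D's near edge.

>>> servo_tool(series=[[[0, 0, -0.03, 0, 0, 0, 0], [0, -0.03, -0.03, 0, 0, 0, 0], [0, -0.15, -0.03, 0, 0, 0, 0], [0, -0.28, -0.03, 0, 0, 0, 0], [0, -0.295, -0.03, 0, 0, 0, 0], [0, -0.295, -0.014, 0, 0, 0, 0], [0, -0.295, -0.008, 0, 0, 0, 0], [0, -0.295, -0.005, 0, 0, 0, 0], [0, -0.295, -0.003, 0, 0, 0, 0], [0, -0.295, -0.001, 0, 0, 0, 0], [0, -0.295, 0, 0, 0, 0, 0], [0, -0.295, 0, 0, 0, 0, 0]]])

```text
time_s: 5.15
tool_pos: [0.579, 0.1189, 0.0344]
tool_rot: [180.0, -0.0, 174.7]
force: [-1.8, -0.0, 1.4]
grip_width: 0.0003
grasp_force: 0.6
```

D gives: 34.4 mm at only 1.4 N. I'll press slightly further and check the tilt by depth.

>>> servo_tool(series=[[[0, 0, 0.002, 0, 0, 0, 0], [0, 0, 0.002, 0, 0, 0, 0], [0, 0, 0.002, 0, 0, 0, 0]]])

```text
time_s: 5.4
tool_pos: [0.5792, 0.1188, 0.0342]
tool_rot: [179.9, -0.0, 174.6]
force: [-2.3, 2.3, 4.5]
grip_width: 0.0002
grasp_force: 2.2
```

Run:
```python
from h import *
from cell import get_obs, eyes, env
o=get_obs();print(o["tool_pos"],o["force"])
c=eyes.read_camera("scene");W=world(c);f=c["frame"]
u=np.array([.9954,-.0958]);n=np.array([.0958,.9954])
d=W[...,:2]-[.608,.115];a=d@u;b=d@n
m=(abs(a)<.037)&(abs(b)<.037)&(W[...,2]>.025)&(W[...,2]<.047)
for t in(.005,.015,.025,.033):
    s=m&(abs(a-t)<.004);print(t,s.sum(),np.median(W[s][:,2]) if s.any() else None)
s=m&(a>.0);A=np.c_[a[s],b[s],np.ones(s.sum())];print(np.linalg.lstsq(A,W[s][:,2],rcond=None)[0])
cv2.imwrite("pics/s2.png",cv2.resize(f[150:280,220:420,::-1],None,fx=3,fy=3,interpolation=cv2.INTER_CUBIC))
```

```text
[0.57923566 0.11875438 0.03424696] [-2.29357279  2.29800425  4.49191027]
0.005 43 0.03749934671720406
0.015 43 0.03892399015682646
0.025 41 0.03989307740729875
0.033 28 0.04090793234522838
[0.12181475 0.12960432 0.03920246]
```

View pics/s2.png

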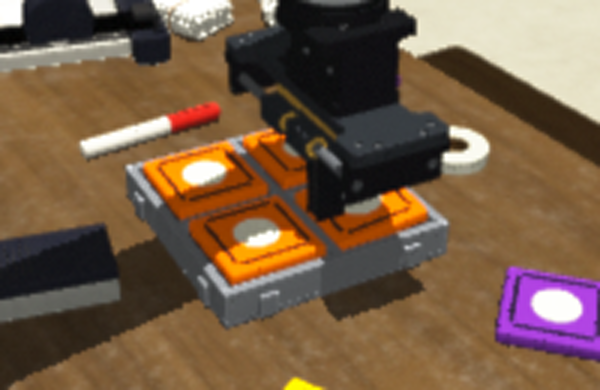

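The far side shows D tilted 0.12 rad. Now I'll lift off, go to its middle and press down steadily.

>>> servo_tool(series=[[[0, 0, -0.03, 0, 0, 0, 0], [0, 0, -0.035, 0, 0, 0, 0], [-0.08, -0.003, -0.035, 0, 0, 0, 0], [-0.096, -0.003, -0.035, 0, 0, 0, 0], [-0.096, -0.003, -0.035, 0, 0, 0, 0], [-0.096, -0.003, -0.025, 0, 0, 0, 0], [-0.096, -0.003, -0.015, 0, 0, 0, 0], [-0.096, -0.003, -0.012, 0, 0, 0, 0]]])

```text
time_s: 6.12
tool_pos: [0.6066, 0.1142, 0.0365]
tool_rot: [-180.0, -0.1, 174.6]
force: [-1.0, -0.2, 2.0]
grip_width: 0.0007
grasp_force: 1.0
```

>>> servo_tool(series=[[[0, 0, 0.005, 0, 0, 0, 0], [0, 0, 0.008, 0, 0, 0, 0], [0, 0, 0.011, 0, 0, 0, 0], [0, 0, 0.0125, 0, 0, 0, 0], [0, 0, 0.014, 0, 0, 0, 0], [0, 0, 0.015, 0, 0, 0, 0], [0, 0, 0.015, 0, 0, 0, 0], [0, 0, 0.015, 0, 0, 0, 0]]])

```text
time_s: 6.78
tool_pos: [0.6068, 0.1142, 0.0337]
tool_rot: [-180.0, -0.1, 174.6]
force: [-3.7, -0.5, 6.7]
grip_width: 0.0007
grasp_force: 3.2
```

>>> servo_tool(series=[[[0, 0, 0.002, 0, 0, 0, 0], [0, 0, 0.004, 0, 0, 0, 0], [0, 0, 0.006, 0, 0, 0, 0], [0, 0, 0.008, 0, 0, 0, 0], [0, 0, 0.009, 0, 0, 0, 0], [0, 0, 0.01, 0, 0, 0, 0], [0, 0, 0.01, 0, 0, 0, 0], [0, 0, 0.01, 0, 0, 0, 0]]])

```text
time_s: 7.45
tool_pos: [0.6068, 0.1142, 0.0324]
tool_rot: [180.0, -0.1, 174.6]
force: [-8.0, -1.9, 16.4]
grip_width: 0.0007
grasp_force: 8.3
```

It dropped 4.0 mm to 32.4 mm at 16 N, which is home. I'll check height and level by depth before handing in.

>>> servo_tool(series=[[[0, 0, 0.001, 0, 0, 0, 0], [0, 0, 0.001, 0, 0, 0, 0], [0, 0, 0.001, 0, 0, 0, 0], [0, 0, 0.001, 0, 0, 0, 0]]])

```text
time_s: 7.78
tool_pos: [0.6068, 0.1142, 0.0324]
tool_rot: [180.0, -0.1, 174.6]
force: [-7.5, -1.5, 17.7]
grip_width: 0.0005
grasp_force: 9.1
```

Run:
```python
from h import *
from cell import get_obs, eyes, env
o=get_obs();print(o["tool_pos"],o["force"])
c=eyes.read_camera("scene");W=world(c)
u=np.array([.9954,-.0958]);n=np.array([.0958,.9954])
for k,p in dict(A=(.528,.2125),B=(.616,.2035),C=(.519,.123),D=(.608,.115)).items():
    d=W[...,:2]-p;a=d@u;b=d@n
    s=(abs(a)<.034)&(abs(b)<.034)&(W[...,2]>.027)&(W[...,2]<.042)
    print(k,s.sum(),np.median(W[s][:,2]),np.linalg.lstsq(np.c_[a[s],b[s],np.ones(s.sum())],W[s][:,2],rcond=None)[0].round(4))
```

```text
[0.60679941 0.11424448 0.03242706] [-7.5054727  -1.54288365 17.69805157]
A 460 0.03705618929523127 [0.0001 0.0023 0.037 ]
B 340 0.0369729612071337 [-0.0014  0.0092  0.0369]
C 582 0.036828009842897996 [0.0011 0.0062 0.0368]
D 392 0.033013040644016445 [0.0013 0.0063 0.0334]
```

D sits 4 mm lower and level, the other three are untouched, and the press is holding at about 17 N. Handing in.

```bash
python3 -c "
from cell import env
print(env.sign_off())"
```

```text
the job is handed in; nothing more can be done
None
```

The loose cover was cover_4 (case x +44.5, y -44.5): it rocked 0.12 rad under an edge press, then went down 4 mm in the middle to sit home and level, and I handed the job in at about 8 s still pressing it with about 17 N; sign-off returned no verdict.

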